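Tare the canister scale and roll a gas canister up its ramp to the stop

TASK

Weigh the grey gas canister: with the pan still empty, press the green tare key on the scale all the way down and let it come up again, then gently push the canister up the sloped gutter and over the crest so that it comes to rest on the weighing pan against the back stop and does not roll back. Let it roll, do not lift or carry it; take your hand away from everything at the end, and leave the red power key and the other things on the bench alone.

Things in the scene. Friction and masses are not known exactly. Their poses are not given: they have to be found in the camera images.
- scale: bench scale for small gas canisters; its ramp, pan, indicator and keys move with it from start to start. Origin on the bench (z = 0) straight below the crest between ramp and pan, on the centre line. x = level heading in which the canister is rolled: ramp foot x -0.2, crest 0, back stop 0.10; y level across the ramp; z up. White indicator box behind the stop: x 0.112 to 0.204, 170 mm wide, 46 mm tall
- ramp: aluminium gutter, 205 mm long, that rises 10 degrees to the pan; fixed to the scale. Origin on its floor at the crest, 43 mm above the bench; x runs up the slope, z is square to its floor. Floor 190 mm wide between 20 mm high side flanges; at the low end a 14 mm high foot lip (inner face at x = -0.203), floor there 8 mm above the bench. Slippery for steel (friction 0.3 to 0.5)
- pan: steel weighing pan behind the ramp; fixed to the scale. Origin on its floor at the front edge, level with the crest (scale x = 0.003, 43 mm above the bench); x runs to the back stop and falls 6 degrees, z is square to its floor. 20 mm side flanges. A canister let go before its centre is past the crest rolls back down the ramp; past it, it rolls on to the stop by itself and stays. Pushed off-centre by one narrow finger the canister slews
- stop_face (a point): middle of the foot of the back stop's face, where it meets the pan's floor (pan x = 0.090, z = 0). The stop is an upright plate across the pan's far end, 50 mm high above the pan, with a rubber face
- seat (a point): where the canister's centre lies when it rests on the pan against the stop: pan x = 0.0535, z = 0.0365; scale x = 0.060, 74 mm above the bench
- canister: grey steel gas canister, paper label, blue band, brass valve; lies across the gutter at first, against the foot lip (centre at scale x -0.178, 49 mm above the bench). Barrel 73 mm diameter, 150 mm long, domed ends (16 mm at the valve, 11 mm at the other), 197 mm over all with the valve; 0.3 to 0.6 kg. Origin mid-barrel on its axis; y along its axis to the valve (as scale y); x and z turn as it rolls
- tare (a joint): tare (zero) key, green: how far it is pressed down, 0 to 0.005 m; sprung, needs 5 N to go fully down (1.5 N to start), springs back
- tare_top (a point): centre of the top of the green tare key, 67 mm above the bench when not pressed; the key is a 26 mm disc in a 42 mm black ring that is 9 mm lower (4 mm lower than the key's top when fully pressed); at scale x = 0.158, y = +0.056
- power (a joint): power key, red: how far it is pressed down, 0 to 0.005 m; sprung like the tare key
- power_top (a point): centre of the top of the red power key, same make as the tare key, at scale x = 0.158, y = -0.056
- spare: another canister, blue with a yellow band, standing upright near the indicator, same size, 197 mm tall; origin at the centre of its underside
- wrench: steel wrench, 160 mm long, lying on the bench on the far side of the scale; origin under its middle
- regulator: brass pressure regulator with two small gauges and a black knob, about 100 x 60 x 36 mm, lying on the bench on the robot side of the ramp; origin under the middle of its brass block

How it is judged:
By the outcome, as a careful person would: the job done as asked, in the order asked, and still so for the second after the job is handed in, with the robot touching nothing.
It also fails if it takes over 54 s, if anything falls off the work surface, if the arm or the gripper's body presses on something with over 40 N, if the wrist force passes 120 N, or if a joint passes its speed limit or range.

ROBOT

A 7-joint arm with a two-finger parallel gripper is mounted at the origin on the work surface. World frame = base frame: x ahead of the robot, y to its left, z up, the work surface at z = 0. Lengths are in m, angles in rad, forces in N, time in s.
With the tool pointing down it reaches from about 0.425 to 1.025 m from the base axis. Payload 9.4 kg.
Tool frame: the origin (TCP) lies midway between the tips of the shut fingers; the grasp point (between the pads) lies 19 mm behind it; z points along the fingers, y is the direction in which the jaws open and shut (so a half turn about z gives the same grasp; the last joint's range is limited). The gripper opens to 85 mm and grips with 20 to 120 N. Pads are 22 mm wide; open, the fingers measure 114 mm over their backs; the gripper's body (76 mm by 85 mm) begins 54 mm behind the grasp point. The pads swing forward as they close: fully open they stand 13 mm farther back than shut.
Start: joints at [1.036, 0.599, -0.003, 1.599, 0.002, 0.943, -0.08], TCP at [0.32, -0.65, 0.231] pointing down, gripper open.
Joint ranges: [-2.57, 2.57], [-0.35, 1.97], [-1.29, 1.29], [0.11, 2.56], [-1.05, 4.19], [0.11, 1.86], [-2.63, 2.63]. Speed limits (rad/s): [2.22, 2.22, 3.01, 3.01, 3.14, 3.14, 3.14].

INTERFACE

Orientations are given as a 3x3 rotation matrix whose columns are the frame's x, y, z axes.
In Python, from plant import arm, cams gives the robot as it stands.
- The arm moves only by the tool jog_arm, never from a script. Its argument "commands" is a list of rows, each a list of 6 numbers: the shift along the world's x, y, z in cm, then the turn, a rotation vector about the world's x, y, z in rad. In form: [[tx, ty, tz, rx, ry, rz], ...]. A call has 1 to 20 rows; each row shifts and turns the pose as measured when the row begins; what a row does not reach is not made up. A row lasts 1/12 s, in which the tool goes at most 41.7 mm and 7.16 degrees, less where a joint would pass 70% of its speed; a pose out of reach is approached as far as the arm can. A call is refused whole if a number of a shift passes 4.17 or a number of a turn 0.125, either way. A call with a gripper value outside its range is refused whole. "grip" is the finger opening in cm, from 0 to 8.54, set as the call begins (left out, the last holds). The fingers move at their own pace and stop on an object; "grip_force" is the grip in N (left out, the last holds). Time passes only in rows, so rows that do not move let the fingers close. It gives the time, the measured TCP pose, the force and the opening at its end, in the units of the state.
- arm.read_state(): the state, without advancing time (a new reading comes with each control period).
- cams.camera(name): name is "scene" or "top" or "wrist"; returns the picture (420x560x3 uint8, blue, green, red); there is no depth.
- cams.camera_params(name): a dict with "camera_matrix" (3x3 intrinsics, pixels), "k1" (the pictures are not rectified: a ray, as slopes to the right and down, at radius r is drawn at 1 + k1 r^2 times it, then the intrinsics apply), "rvec" (rotation vector, rad) and "tvec" (3), from world to camera coordinates, as OpenCV has them; the wrist camera has in their place "mount" (4x4, takes a point from camera to tool coordinates, whose origin is the TCP and whose axes are the flange's). Camera axes: x right, y down, z forward; pixel columns grow to the right and rows downward; lengths in m; the calibration is good to about 2 mm. A picture is of the moment at which its call begins: read the wrist's pose just before it. camera_params takes no time and is no camera call.
- arm.sign_off(): hands the job in, once; it reports no verdict.
The state is a dict: "time_s": time; "joint_positions": joint angles; "qvel": joint speeds; "tau": joint torques, N m; "ee_pos": TCP position; "tool_rot": TCP orientation; "ft_force": force on the tool from outside, world axes, zero at the start; "moment": the same for the moment, N m; "width": finger opening in m.
Only numpy, scipy, OpenCV 4.12 (cv2) and the standard library are available. Lean on these libraries where they do the work, as an engineer would, in place of code of your own. Each camera call takes 0.05 s, during which the arm holds its last target.

## Working session

There is one attempt and no reset: what is moved stays moved. The work goes in short steps, Python scripts to look and compute and a tool call to move; the robot and the scene stay as the last step left them, time stands still between calls to the robot, and variables do not carry over. Pictures are saved under pics/ and viewed, and the job is handed in when it is done.

Besides the shell and the picture viewer there is one more tool, called after "Request:" as name(argument=value, ...) on one line, values as JSON. jog_arm: Moves the arm, as the interface text tells. Its arguments: {"type":"object","properties":{"commands":{"type":"array"},"grip":{"type":"number"},"grip_force":{"type":"number"}},"required":["commands"]}

```bash
mkdir -p pics; ls
python3 - <<'E'
from plant import arm,cams
import cv2
s=arm.read_state();print({k:s[k] for k in('time_s','ee_pos','tool_rot','ft_force','width')})
for n in('scene','top'):
    cv2.imwrite(f'pics/{n}0.png',cams.camera(n));print(cams.camera_params(n))
print(cams.camera_params('wrist'))
E
```

```text
pics
{'time_s': 0.0, 'ee_pos': array([ 0.32022576, -0.64992084,  0.23042891]), 'tool_rot': array([[ 8.97027016e-01,  4.41975034e-01, -7.75299757e-04],
       [ 4.41975701e-01, -8.97026036e-01,  1.33051451e-03],
       [-1.07409873e-04, -1.53617111e-03, -9.99998814e-01]]), 'ft_force': array([0.26833253, 0.07016021, 0.57057279]), 'width': 0.08576525953951553}
{'camera_matrix': array([[507.06892072,   0.        , 282.9855328 ],
       [  0.        , 507.06892072, 208.88880969],
       [  0.        ,   0.        ,   1.        ]]), 'k1': -0.139211307573243, 'rvec': array([ 1.69137991,  1.7220922 , -0.77999345]), 'tvec': array([-0.10766178, -0.31719078,  1.50438398])}
{'camera_matrix': array([[455.32145503,   0.        , 275.5960846 ],
       [  0.        , 455.32145503, 219.40206359],
       [  0.        ,   0.        ,   1.        ]]), 'k1': 0.016966791689661597, 'rvec': array([ 2.17049581, -2.11724554,  0.2310258 ]), 'tvec': array([0.09380878, 0.57994734, 0.89790202])}
{'camera_matrix': array([[347.70038795,   0.        , 283.66197521],
       [  0.        , 347.70038795, 210.73453441],
       [  0.        ,   0.        ,   1.        ]]), 'k1': -0.035400403856369306, 'mount': array([[-5.44689808e-04, -9.52930449e-01, -3.03188492e-01,
         7.72233803e-02],
       [ 9.99999554e-01, -7.52848314e-04,  5.69686916e-04,
         7.00759093e-04],
       [-7.71126954e-04, -3.03188047e-01,  9.52930435e-01,
        -1.43179298e-01],
       [ 0.00000000e+00,  0.00000000e+00,  0.00000000e+00,
         1.00000000e+00]])}
```

View pics/scene0.png

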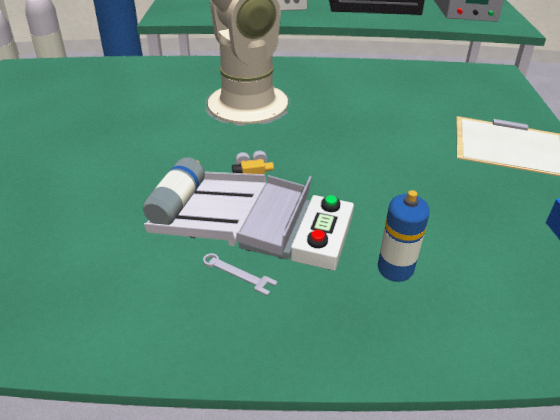

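View pics/top0.png

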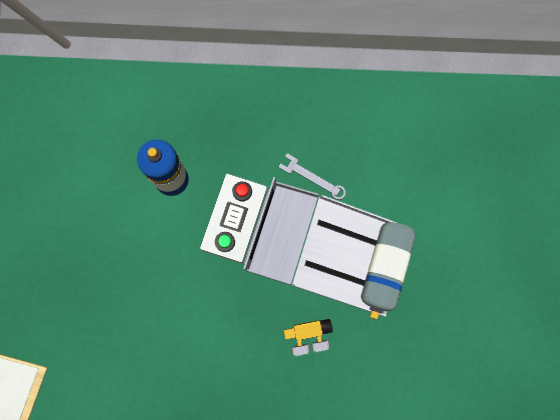

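The top view shows the green key at about (225,241), the red key at (242,190), and the canister at about (388,266) against the foot lip. The valve end is toward the robot (375,315). Next I fit the scale pose.

```bash
cat > h.py <<'E'
import numpy as np,cv2
from scipy.optimize import least_squares
from plant import arm,cams
P={n:cams.camera_params(n) for n in('scene','top','wrist')}
def wristRT(s):
    T=np.eye(4);T[:3,:3]=s['tool_rot'];T[:3,3]=s['ee_pos']
    return np.linalg.inv(T@P['wrist']['mount'])
def proj(n,X,s=None):
    p=P[n];X=np.atleast_2d(X)
    if n=='wrist': M=wristRT(s);R,t=M[:3,:3],M[:3,3]
    else: R=cv2.Rodrigues(p['rvec'])[0];t=p['tvec']
    c=X@R.T+t;q=c[:,:2]/c[:,2:];r2=(q**2).sum(1,keepdims=True);q=q*(1+p['k1']*r2)
    K=p['camera_matrix'];return q*[K[0,0],K[1,1]]+K[:2,2]
def S2W(par,X):
    x,y,a=par;X=np.atleast_2d(X);c,s=np.cos(a),np.sin(a)
    return np.c_[x+c*X[:,0]-s*X[:,1],y+s*X[:,0]+c*X[:,1],X[:,2]]
def cen(im,kind):
    hsv=cv2.cvtColor(im,cv2.COLOR_BGR2HSV)
    if kind=='g': m=cv2.inRange(hsv,(50,150,140),(75,255,255))
    else: m=cv2.inRange(hsv,(0,180,150),(5,255,255))|cv2.inRange(hsv,(175,180,150),(180,255,255))
    n,l,st,c=cv2.connectedComponentsWithStats(m)
    i=1+st[1:,4].argmax();return c[i],st[i]
E
python3 - <<'E'
from h import *
obs=[]
ims={n:cv2.imread(f'pics/{n}0.png') for n in('scene','top')}
for n in ims:
    for k,y in(('g',.056),('r',-.056)):
        c,st=cen(ims[n],k);print(n,k,c,st);obs.append((n,[.158,y,.0655],c))
# box top corners, top view (approx)
def f(p): return np.concatenate([(proj(n,S2W(p,X))[0]-c) for n,X,c in obs])
best=min((least_squares(f,[.6,-.2,a]) for a in np.arange(-3,3,1)),key=lambda r:r.cost)
print(best.x,best.fun.round(1));par=best.x
np.save('par.npy',par)
pts={'crest+':[0,.095,.043],'crest-':[0,-.095,.043],'foot+':[-.2,.095,.008],'foot-':[-.2,-.095,.008],'b1':[.112,.085,.046],'b2':[.112,-.085,.046],'b3':[.204,.085,.046],'b4':[.204,-.085,.046],'can':[-.178,0,.049],'cr':[-.178,-.086,.049],'cv':[-.178,.111,.049],'seat':[.06,0,.074],'g':[.158,.056,.067]}
for k,v in pts.items(): print(k,S2W(par,v)[0].round(4))
for n in ims:
    im=cv2.resize(ims[n],None,fx=3,fy=3,interpolation=cv2.INTER_CUBIC)
    for k,v in pts.items():
        u=proj(n,S2W(par,v))[0]*3+1;cv2.drawMarker(im,tuple(int(a) for a in u),(255,0,255),cv2.MARKER_CROSS,10,1)
    c=(550,480,1350,1000) if n=='top' else (400,420,1200,850)
    cv2.imwrite(f'pics/{n}1.png',im[c[1]:c[3],c[0]:c[2]])
E
```

```text
scene g [330.74712644 198.81609195] [325 195  12   9  87]
scene r [317.83333333 234.70175439] [311 230  14  11 114]
top g [223.99193548 240.60483871] [218 235  13  12 124]
top r [241.74285714 189.16190476] [236 184  12  12 105]
[0.53763232 0.04522781 1.28656184] [-0.4  0.6 -0.4 -0.2 -0.2 -0.  -0.6  0.2]
crest+ [0.4464 0.0719 0.043 ]
crest- [0.6288 0.0186 0.043 ]
foot+ [ 0.3904 -0.1201  0.008 ]
foot- [ 0.5727 -0.1734  0.008 ]
b1 [0.4875 0.1766 0.046 ]
b2 [0.6506 0.1289 0.046 ]
b3 [0.5132 0.2649 0.046 ]
b4 [0.6764 0.2172 0.046 ]
can [ 0.4877 -0.1256  0.049 ]
cr [ 0.5703 -0.1497  0.049 ]
cv [ 0.3812 -0.0945  0.049 ]
seat [0.5545 0.1028 0.074 ]
g [0.5282 0.2126 0.067 ]
```

View pics/top1.png

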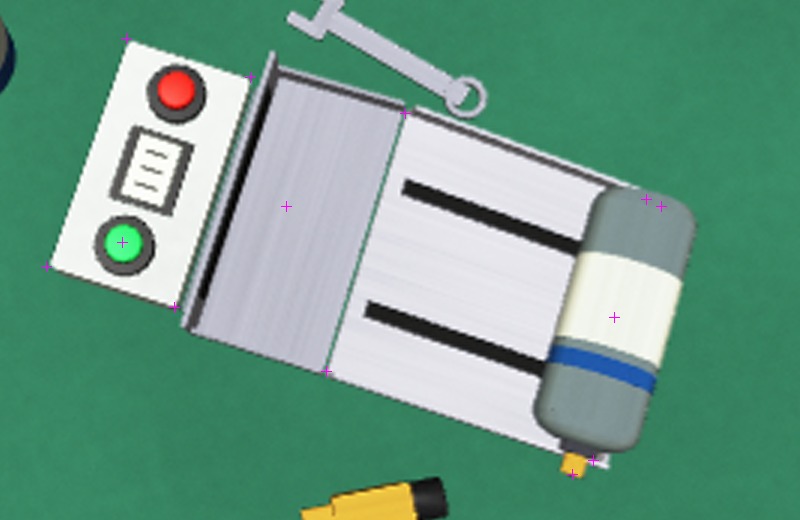

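View pics/scene1.png

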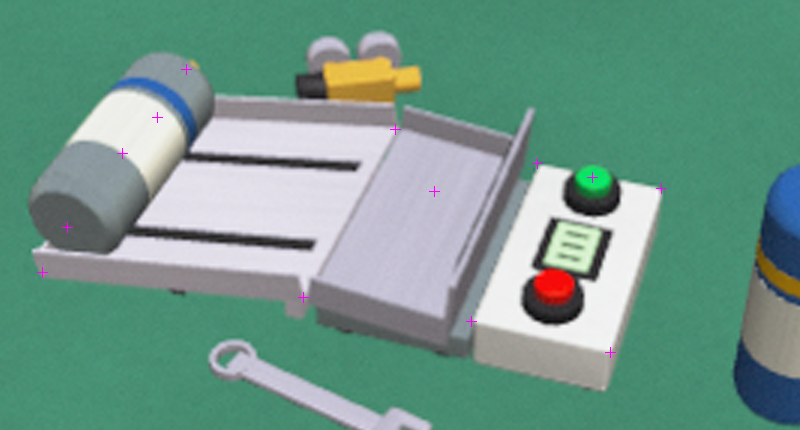

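Fit residuals are under 1 px, and the marked crest, corners and canister line up in both views. Now I move above the tare key with the fingers shut, turning to the scale's heading on the way.

Request:
jog_arm(commands=[[0.9,3.9,0,0,0,0.118],[0.9,3.9,0,0,0,0.118],[0.9,3.9,0,0,0,0.118],[0.9,3.9,0,0,0,0.118],[0.9,3.9,0,0,0,0.118],[0.9,3.9,0,0,0,0.118],[0.9,3.9,0,0,0,0.118],[0.9,3.9,0,0,0,0],[0.9,3.9,0,0,0,0],[0.9,3.9,0,0,0,0],[0.9,3.9,0,0,0,0],[0.9,3.9,0,0,0,0],[0.9,3.9,0,0,0,0],[0.9,3.9,0,0,0,0],[0.9,3.9,0,0,0,0],[0.9,3.9,0,0,0,0],[0.9,3.9,0,0,0,0],[0.9,3.9,0,0,0,0],[0.9,3.0,0,0,0,0],[0,0,0,0,0,0]], grip=0)

```text
time_s: 1.77
ee_pos: [0.4842, 0.114, 0.2264]
tool_rot: [[0.249, 0.969, -0.003], [0.969, -0.249, -0.0], [-0.001, -0.002, -1.0]]
ft_force: [1.0, 0.6, 0.7]
width: -0.0001
```

```bash
cat > g.py <<'E'
from h import *
par=np.load('par.npy')
def rep(target_s=None,yaw=par[2]):
    s=arm.read_state();R=s['tool_rot'];c,sn=np.cos(par[2]),np.sin(par[2])
    d=s['ee_pos'][:2]-par[:2]
    print('t',round(s['time_s'],2),'ee',s['ee_pos'].round(4),'scale',np.round([c*d[0]+sn*d[1],-sn*d[0]+c*d[1]],4),'F',s['ft_force'].round(1),'w',round(s['width'],4))
    Rt=np.c_[[c,sn,0],[sn,-c,0],[0,0,-1]]
    print('rotvec needed',cv2.Rodrigues(Rt@R.T)[0].ravel().round(4))
    if target_s is not None: print('cm',((S2W(par,target_s)[0]-s['ee_pos'])*100).round(2))
    return s
E
python3 -c "
from g import *
rep([.158,.056,.08])"
```

```text
t 1.77 ee [0.4842 0.114  0.2264] scale [0.051  0.0706] F [1.  0.6 0.7] w -0.0001
rotvec needed [ 0.0001 -0.0025 -0.0327]
cm [  4.4    9.86 -14.64]
```

Request:
jog_arm(commands=[[1.5,3.4,0,0,0,-0.03],[1.5,3.4,0,0,0,0],[1.4,3.1,-1,0,0,0],[0,0,-4,0,0,0],[0,0,-4,0,0,0],[0,0,-3,0,0,0],[0,0,0,0,0,0],[0,0,0,0,0,0]])

```text
time_s: 2.43
ee_pos: [0.5289, 0.2189, 0.1024]
tool_rot: [[0.275, 0.962, -0.0], [0.962, -0.275, 0.002], [0.002, -0.001, -1.0]]
ft_force: [0.7, 0.8, -0.1]
width: -0.0
```

```bash
python3 -c "
from g import *
s=rep([.158,.056,.069])
im=cams.camera('wrist')
for k,v in {'g':[.158,.056,.067],'r':[.158,-.056,.067],'b3':[.204,.085,.046],'b4':[.204,-.085,.046]}.items(): 
    u=proj('wrist',S2W(par,v),s)[0];print(k,u);cv2.drawMarker(im,tuple(int(a) for a in u),(255,0,255),0,12,1)
cv2.imwrite('pics/w1.png',im)
im=cv2.resize(cams.camera('scene')[120:300,200:460],None,fx=3,fy=3);cv2.imwrite('pics/s1.png',im)"
```

```text
t 2.43 ee [0.5289 0.2189 0.1024] scale [0.1643 0.0571] F [ 0.7  0.8 -0.1] w -0.0
rotvec needed [-0.0023 -0.0005 -0.0059]
cm [-0.07 -0.63 -3.34]
g [285.12136685 255.18131556]
r [481.85524632 255.69960321]
b3 [235.56533771 167.04662997]
b4 [524.2337243  169.35651844]
```

View pics/w1.png

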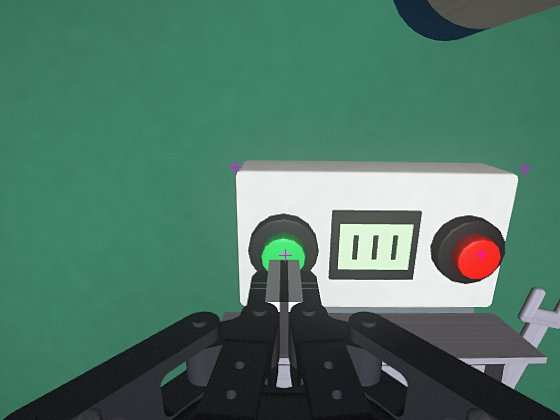

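View pics/s1.png

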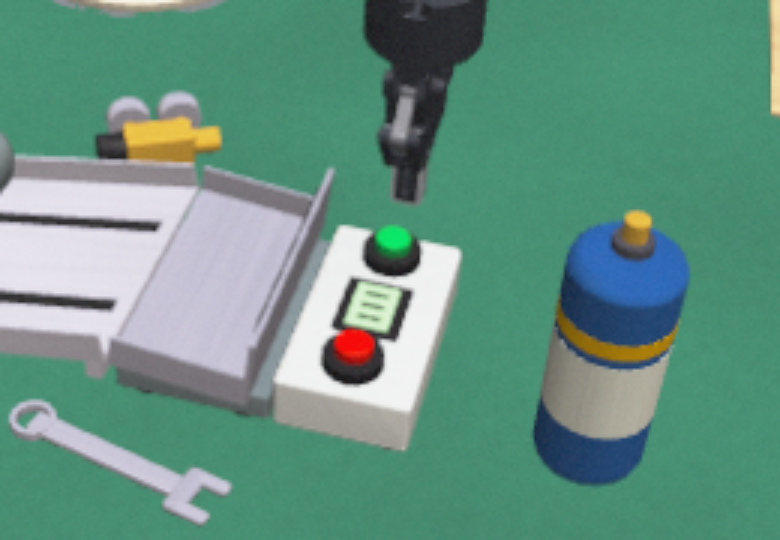

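The wrist view puts the green key at (285,254), on the prediction. The fingers are above it, about 6 mm too far along the scale's x. I centre and descend.

Request:
jog_arm(commands=[[-0.07,-0.63,0,0,0,0],[0,0,-2.5,0,0,0],[0,0,-0.4,0,0,0],[0,0,0,0,0,0],[0,0,0,0,0,0]])

```text
time_s: 2.95
ee_pos: [0.5333, 0.2106, 0.0832]
tool_rot: [[0.279, 0.96, 0.013], [0.96, -0.279, 0.007], [0.01, 0.011, -1.0]]
ft_force: [-0.0, 0.6, -0.6]
width: 0.0001
```

```bash
python3 -c "
from g import *
s=rep([.158,.056,.067])"
```

```text
t 2.95 ee [0.5333 0.2106 0.0832] scale [0.1575 0.0506] F [-0.   0.6 -0.6] w 0.0001
rotvec needed [-0.0067  0.0132 -0.0013]
cm [-0.51  0.2  -1.62]
```

Request:
jog_arm(commands=[[-0.5,0.2,-0.3,-0.007,0.013,0],[0,0,-0.3,0,0,0],[0,0,-0.3,0,0,0],[0,0,0,0,0,0],[0,0,0,0,0,0]])

```text
time_s: 3.37
ee_pos: [0.5295, 0.2131, 0.0776]
tool_rot: [[0.28, 0.96, 0.004], [0.96, -0.28, 0.001], [0.002, 0.003, -1.0]]
ft_force: [0.1, -1.0, -0.6]
width: -0.0001
```

```bash
python3 -c "
from g import *
s=rep([.158,.056,.067])"
```

```text
t 3.37 ee [0.5295 0.2131 0.0776] scale [0.1588 0.0549] F [ 0.1 -1.  -0.6] w -0.0001
rotvec needed [-0.001   0.0037 -0.0005]
cm [-0.13 -0.05 -1.06]
```

Request:
jog_arm(commands=[[-0.1,-0.05,-0.4,0,0.003,0],[0,0,-0.4,0,0,0],[0,0,-0.4,0,0,0],[0,0,-0.2,0,0,0],[0,0,0,0,0,0]])

```text
time_s: 3.78
ee_pos: [0.5288, 0.2129, 0.0625]
tool_rot: [[0.28, 0.96, 0.001], [0.96, -0.28, 0.001], [0.002, 0.001, -1.0]]
ft_force: [0.1, -0.1, 4.7]
width: -0.0001
```

Request:
jog_arm(commands=[[0,0,-0.2,0,0,0],[0,0,-0.1,0,0,0],[0,0,0,0,0,0]])

```text
time_s: 4.03
ee_pos: [0.5289, 0.2129, 0.0626]
tool_rot: [[0.28, 0.96, 0.003], [0.96, -0.28, 0.0], [0.001, 0.003, -1.0]]
ft_force: [-1.2, -0.6, 4.1]
width: -0.0001
```

Request:
jog_arm(commands=[[0,0,-0.5,0,0,0],[0,0,-0.5,0,0,0]])

```text
time_s: 4.2
ee_pos: [0.5295, 0.2131, 0.0603]
tool_rot: [[0.28, 0.96, 0.008], [0.96, -0.28, -0.001], [0.001, 0.008, -1.0]]
ft_force: [-21.6, -9.7, 100.4]
width: 0.0004
```

That hit the hard stop, so the key is fully down, but with much more force than I meant (100 N). Backing off straight away.

Request:
jog_arm(commands=[[0,0,1.0,0,0,0],[0,0,2.0,0,0,0],[0,0,2.0,0,0,0],[0,0,0,0,0,0]])

```text
time_s: 4.53
ee_pos: [0.5291, 0.2136, 0.1158]
tool_rot: [[0.279, 0.96, 0.012], [0.96, -0.279, -0.001], [0.002, 0.012, -1.0]]
ft_force: [0.0, 0.1, 0.2]
width: 0.0
```

```bash
python3 -c "
from g import *
s=rep([-.26,0,.15])
for n in ('scene','top'):
  im=cams.camera(n);cv2.imwrite('pics/%s2.png'%n,im)
  print(n,cen(im,'g'),cen(im,'r'))
"
```

```text
t 4.53 ee [0.5291 0.2136 0.1158] scale [0.1593 0.0554] F [0.  0.1 0.2] w 0.0
rotvec needed [ 0.0011  0.0117 -0.002 ]
cm [ -6.44 -41.8    3.42]
scene (array([330.72413793, 198.83908046]), array([325, 195,  12,   9,  87], dtype=int32)) (array([317.88695652, 234.71304348]), array([311, 230,  14,  11, 115], dtype=int32))Traceback (most recent call last):
  File "<string>", line 6, in <module>
    print(n,cen(im,'g'),cen(im,'r'))
            ~~~^^^^^^^^
  File "h.py", line 22, in cen
    i=1+st[1:,4].argmax();return c[i],st[i]
        ~~~~~~~~~~~~~~~^^
ValueError: attempt to get argmax of an empty sequence
```

View pics/scene2.png

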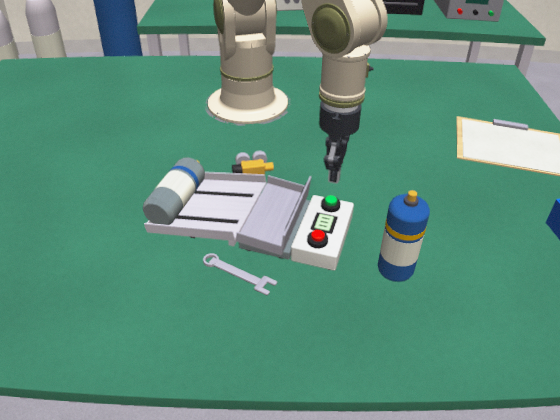

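The green key is back at the same pixel, (330.7,198.8), as before, and the scale hasn't shifted. Now I move behind the canister, fingers open across the ramp.

Request:
jog_arm(commands=[[0,0,3.5,0,0.012,0],[0,-2,3,0,0,0],[-0.6,-4,0,0,0,0],[-0.6,-4,0,0,0,0],[-0.6,-4,0,0,0,0],[-0.6,-4,0,0,0,0],[-0.6,-4,0,0,0,0],[-0.6,-4,0,0,0,0],[-0.6,-4,0,0,0,0],[-0.6,-4,0,0,0,0],[-0.6,-4,0,0,0,0],[-0.6,-4,0,0,0,0],[0,0,0,0,0,0],[0,0,0,0,0,0]], grip=8.54)

```text
time_s: 5.8
ee_pos: [0.4552, -0.219, 0.1648]
tool_rot: [[0.275, 0.961, -0.024], [0.961, -0.275, 0.003], [-0.004, -0.024, -1.0]]
ft_force: [0.3, 0.5, -0.0]
width: 0.0854
```

```bash
python3 -c "
from g import *
s=rep([-.26,0,.030])
im=cams.camera('wrist')
for v in ([-.178,-.086,.049],[-.178,.091,.049],[-.178,.111,.049],[-.203,.095,.022],[-.203,-.095,.022],[-.178,0,.0855]):
  u=proj('wrist',S2W(par,v),s)[0];cv2.drawMarker(im,tuple(int(a) for a in u),(255,0,255),0,12,1)
cv2.imwrite('pics/w3.png',im)
im=cams.camera('top');cv2.imwrite('pics/top3.png',cv2.resize(im[160:360,180:460],None,fx=2.8,fy=2.8))
"
```

```text
t 5.8 ee [ 0.4552 -0.219   0.1648] scale [-0.2767  0.0051] F [ 0.3  0.5 -0. ] w 0.0854
rotvec needed [-0.0032 -0.0242 -0.0057]
cm [  0.96   1.46 -13.48]
```

View pics/w3.png

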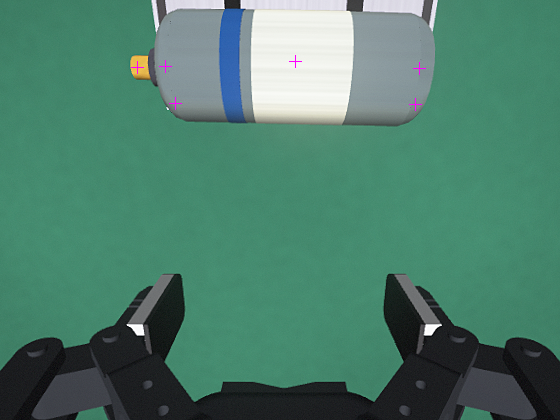

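View pics/top3.png

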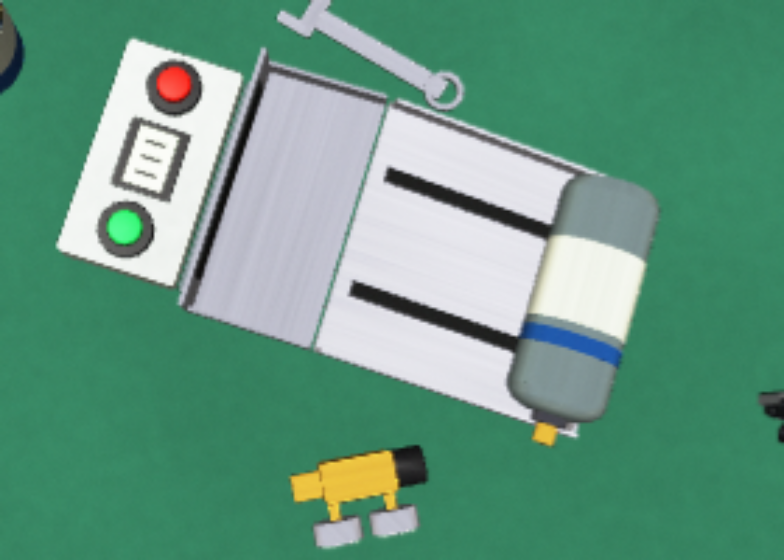

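The wrist view shows the canister spanning columns 157–434, with the valve tip at 130. The barrel centre is at scale y ≈ -2 mm. The fingers straddle that symmetrically, so I descend behind it.

Request:
jog_arm(commands=[[0.6,-0.2,0,-0.003,-0.024,-0.006],[0,0,-3.5,0,0,0],[0,0,-3.5,0,0,0],[0,0,-3,0,0,0],[0,0,-1.5,0,0,0],[0,0,0,0,0,0],[0,0,0,0,0,0]])

```text
time_s: 6.48
ee_pos: [0.4664, -0.2076, 0.0455]
tool_rot: [[0.262, 0.965, 0.004], [0.965, -0.262, 0.004], [0.005, 0.003, -1.0]]
ft_force: [0.4, 0.4, 1.5]
width: 0.0853
```

```bash
python3 -c "
from g import *
s=rep([-.245,-.001,.028])"
```

```text
t 6.48 ee [ 0.4664 -0.2076  0.0455] scale [-0.2627 -0.0026] F [0.4 0.4 1.5] w 0.0853
rotvec needed [-0.0038  0.0045 -0.0191]
cm [ 0.35  1.74 -1.75]
```

Request:
jog_arm(commands=[[0.05,0,-0.6,-0.004,0.004,-0.019],[0,0,-0.5,0,0,0],[0,0,-0.3,0,0,0],[0,0,0,0,0,0],[0,0,0,0,0,0]])

```text
time_s: 6.9
ee_pos: [0.4698, -0.2054, 0.0336]
tool_rot: [[0.279, 0.96, 0.005], [0.96, -0.279, -0.001], [0.0, 0.005, -1.0]]
ft_force: [-0.3, -0.8, 0.1]
width: 0.0853
```

```bash
python3 -c "
from g import *
s=rep([-.235,-.002,.028])
im=cams.camera('scene');cv2.imwrite('pics/s4.png',cv2.resize(im[120:280,100:370],None,fx=2.9,fy=2.9))"
```

```text
t 6.9 ee [ 0.4698 -0.2054  0.0336] scale [-0.2596 -0.0052] F [-0.3 -0.8  0.1] w 0.0853
rotvec needed [ 0.0012  0.0051 -0.0019]
cm [ 0.38  2.45 -0.56]
```

View pics/s4.png

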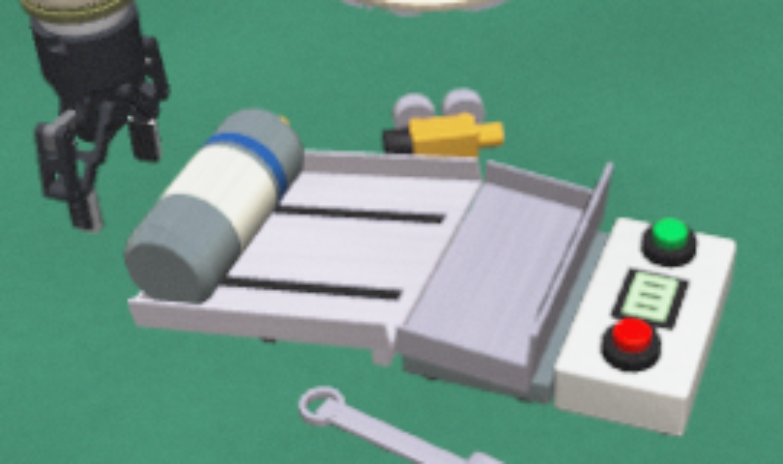

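Request:
jog_arm(commands=[[-0.1,0.5,-0.2,0,0.005,-0.002],[0,0.5,-0.1,0,0,0],[0,0.5,-0.1,0,0,0],[0.14,0.48,-0.1,0,0,0],[0,0,0,0,0,0]])

```text
time_s: 7.37
ee_pos: [0.4705, -0.1845, 0.0294]
tool_rot: [[0.283, 0.959, 0.002], [0.959, -0.283, -0.002], [-0.001, 0.002, -1.0]]
ft_force: [-0.4, 0.9, 0.2]
width: 0.0854
```

```bash
python3 -c "
from g import *
s=rep([-.225,-.002,.028])"
```

```text
t 7.37 ee [ 0.4705 -0.1845  0.0294] scale [-0.2393  0.    ] F [-0.4  0.9  0.2] w 0.0854
rotvec needed [0.0017 0.0019 0.0025]
cm [ 0.6   1.31 -0.14]
```

Request:
jog_arm(commands=[[0.17,0.36,0,0,0,0.002],[0.15,0.37,0,0,0,0],[0.13,0.38,0,0,0,0],[0.11,0.38,0,0,0,0],[0.11,0.38,0.03,0,0,0],[0.11,0.38,0.07,0,0,0],[0.11,0.38,0.07,0,0,0],[0.11,0.38,0.07,0,0,0],[0.11,0.38,0.07,0,0,0],[0.11,0.38,0.07,0,0,0]])

```text
time_s: 8.2
ee_pos: [0.4824, -0.1452, 0.0337]
tool_rot: [[0.282, 0.959, -0.001], [0.959, -0.282, -0.005], [-0.005, 0.0, -1.0]]
ft_force: [-1.1, -2.8, 1.6]
width: 0.0852
```

```bash
cat > look.py <<'E'
import sys
from g import *
s=rep()
im=cams.camera('top');cv2.imwrite(f'pics/t{sys.argv[1]}.png',cv2.resize(im[160:360,180:460],None,fx=2,fy=2))
im2=cams.camera('scene');a=cv2.resize(im2[120:280,120:370],(560,358));b=cv2.resize(im[190:330,200:440],(560,326))
cv2.imwrite(f'pics/c{sys.argv[1]}.png',cv2.resize(np.vstack([a,b]),None,fx=.85,fy=.85))
E
python3 look.py 5
```

```text
t 8.2 ee [ 0.4824 -0.1452  0.0337] scale [-0.1983 -0.0004] F [-1.1 -2.8  1.6] w 0.0852
rotvec needed [ 0.0045 -0.0009  0.0019]
```

View pics/c5.png

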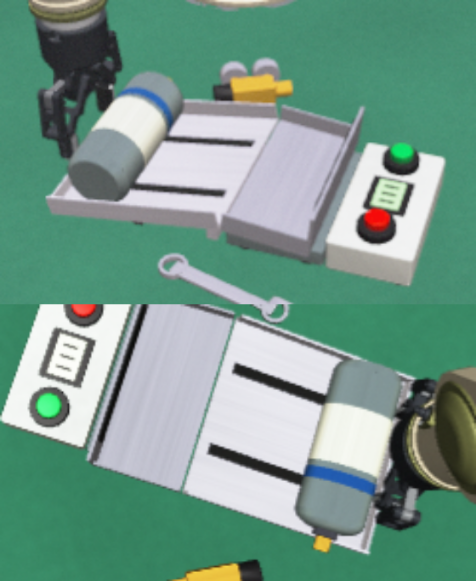

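```bash
cat > axis.py <<'E'
import sys
from h import *
# label white+blue band: measure canister axis from blue band and grey/label silhouettes on top image
par=np.load('par.npy')
im=cams.camera('top') if len(sys.argv)<2 else cv2.imread(sys.argv[1])
hsv=cv2.cvtColor(im,cv2.COLOR_BGR2HSV)
grey=cv2.inRange(hsv,(85,25,70),(110,110,190))
lab=cv2.inRange(hsv,(20,10,200),(40,60,255))
blue=cv2.inRange(hsv,(105,180,80),(120,255,255))
x0,y0,x1,y1=200,180,440,340
m=np.zeros_like(grey);m[y0:y1,x0:x1]=(grey|lab|blue)[y0:y1,x0:x1]
m=cv2.morphologyEx(m,cv2.MORPH_OPEN,np.ones((5,5)))
n,l,st,c=cv2.connectedComponentsWithStats(m);i=1+st[1:,4].argmax()
pts=np.argwhere(l==i)[:,::-1].astype(np.float32)
r=cv2.minAreaRect(pts);box=cv2.boxPoints(r)
print('rect',r)
vx,vy=np.linalg.eigh(np.cov(pts.T))[1][:,1]
# expected axis direction
a=proj('top',S2W(par,[[-.1,-.08,.065],[-.1,.08,.065]]));d=a[1]-a[0]
print('axis deg',np.degrees(np.arctan(vx/vy)),'expected',np.degrees(np.arctan(d[0]/d[1])))
E
python3 axis.py pics/top0.png; python3 axis.py
```

```text
rect ((381.96710205078125, 291.3123474121094), (30.986696243286133, 28.78831672668457), 6.009006023406982)
axis deg 58.39612117401266 expected -15.855549726542481
rect ((368.5887145996094, 287.2457275390625), (29.50241470336914, 28.74294662475586), 6.709836959838867)
axis deg 45.05316416741379 expected -15.855549726542481
```

```bash
cat > ov.py <<'E'
import sys
from g import *
s=rep()
def see(n,f,out=None):
    im=cv2.imread(f) if f else cams.camera(n)
    return im
c,sn=np.cos(par[2]),np.sin(par[2]);d=s['ee_pos'][:2]-par[:2];tx=c*d[0]+sn*d[1]
xc=tx+.0475;im=cams.camera('top')
x0,y0=220,170;im=cv2.resize(im[y0:y0+180,x0:x0+230],None,fx=3.4,fy=3.3*3.4/3.3,interpolation=cv2.INTER_CUBIC)
zc=(.043+.0365/np.cos(.1745)-abs(min(xc,0))*.1763) if xc<0 else .0795-xc*.1
for dx in(-.0365,0,.0365):
    u=(proj('top',S2W(par,[[xc+dx,-.075,zc+(.0365 if dx==0 else 0)],[xc+dx,.075,zc+(.0365 if dx==0 else 0)]]))-[x0,y0])*3.4+1.2
    cv2.line(im,tuple(int(v) for v in u[0]),tuple(int(v) for v in u[1]),(255,0,255),1)
cv2.imwrite(sys.argv[1],im)
E
python3 ov.py pics/o6.png
```

```text
t 8.35 ee [ 0.4829 -0.1447  0.0336] scale [-0.1977 -0.0007] F [ 0.3 -0.4  0.4] w 0.0854
rotvec needed [ 0.0038 -0.0001  0.0009]
```

View pics/o6.png

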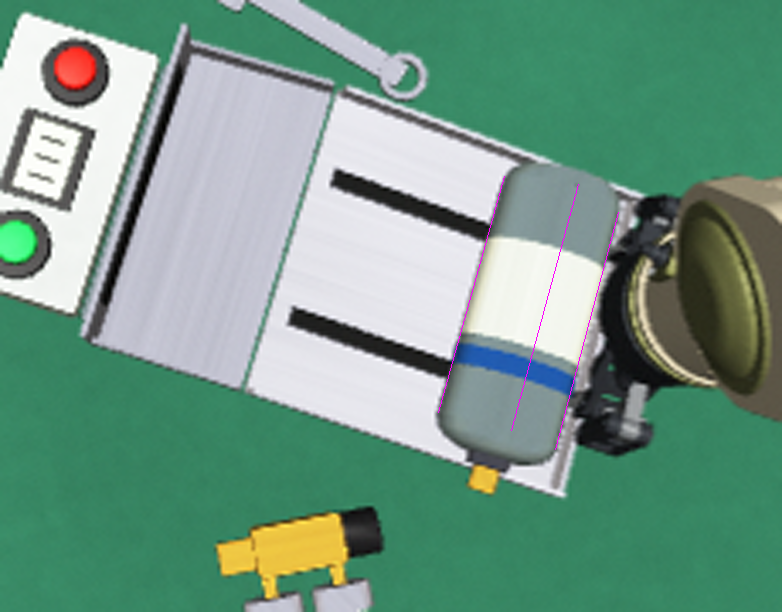

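The overlay lines up: the canister is square to the ramp and touching both fingers. I keep pushing up the slope.

Request:
jog_arm(commands=[[0.11,0.38,0.07,0.003,0,0],[0.11,0.38,0.07,0,0,0],[0.11,0.38,0.07,0,0,0],[0.11,0.38,0.07,0,0,0],[0.11,0.38,0.07,0,0,0],[0.11,0.38,0.07,0,0,0],[0.11,0.38,0.07,0,0,0],[0.11,0.38,0.07,0,0,0],[0.11,0.38,0.07,0,0,0],[0.11,0.38,0.07,0,0,0],[0.11,0.38,0.07,0,0,0],[0.11,0.38,0.07,0,0,0],[0.11,0.38,0.07,0,0,0],[0.11,0.38,0.07,0,0,0],[0.11,0.38,0.07,0,0,0],[0.11,0.38,0.07,0,0,0],[0.11,0.38,0.07,0,0,0],[0.11,0.38,0.07,0,0,0]])

```text
time_s: 9.9
ee_pos: [0.503, -0.0714, 0.0474]
tool_rot: [[0.284, 0.959, -0.003], [0.959, -0.284, -0.002], [-0.003, -0.002, -1.0]]
ft_force: [-1.6, -2.5, 0.5]
width: 0.0854
```

```bash
python3 ov.py pics/o7.png
```

```text
t 9.9 ee [ 0.503  -0.0714  0.0474] scale [-0.1217  0.0005] F [-1.6 -2.5  0.5] w 0.0854
rotvec needed [ 0.0021 -0.0025  0.0041]
```

View pics/o7.png

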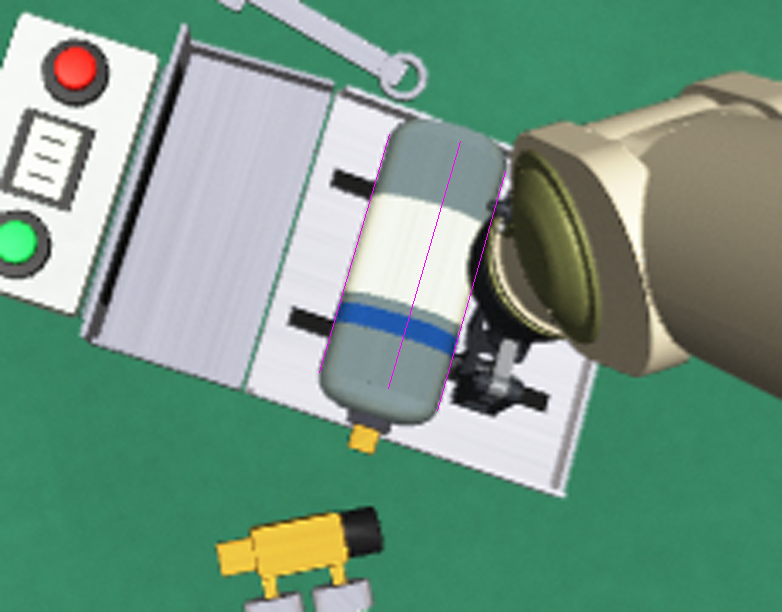

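It stays square and in contact. On to the crest.

Request:
jog_arm(commands=[[0.115,0.38,0.07,0.002,-0.002,0.004],[0.115,0.38,0.07,0,0,0],[0.115,0.38,0.07,0,0,0],[0.115,0.38,0.07,0,0,0],[0.115,0.38,0.07,0,0,0],[0.115,0.38,0.07,0,0,0],[0.115,0.38,0.07,0,0,0],[0.115,0.38,0.07,0,0,0],[0.115,0.38,0.07,0,0,0],[0.115,0.38,0.07,0,0,0],[0.115,0.38,0.07,0,0,0],[0.115,0.38,0.07,0,0,0],[0.115,0.38,0.07,0,0,0],[0.115,0.38,0.07,0,0,0],[0.115,0.38,0.07,0,0,0]])

```text
time_s: 11.2
ee_pos: [0.5219, -0.008, 0.059]
tool_rot: [[0.28, 0.96, -0.001], [0.96, -0.28, 0.0], [0.0, -0.001, -1.0]]
ft_force: [-0.7, -2.8, 0.7]
width: 0.0852
```

```bash
python3 ov.py pics/o8.png
```

```text
t 11.2 ee [ 0.5219 -0.008   0.059 ] scale [-0.0555  0.0002] F [-0.7 -2.8  0.7] w 0.0852
rotvec needed [-0.0003 -0.0006 -0.0005]
```

View pics/o8.png

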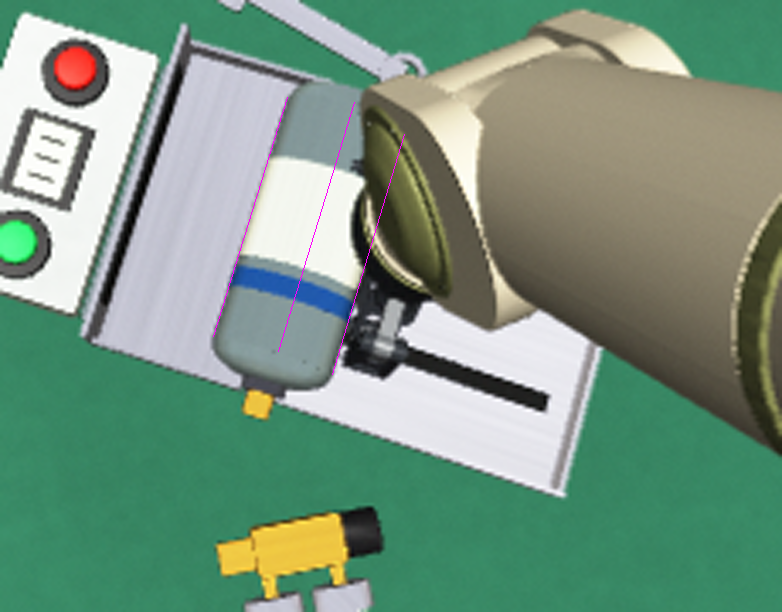

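The canister centre is about 8 mm short of the crest. I go on level and slower, then hold behind it as a guard.

Request:
jog_arm(commands=[[0.09,0.3,0,0,0,0],[0.09,0.3,0,0,0,0],[0.09,0.3,0,0,0,0],[0.09,0.3,0,0,0,0],[0.09,0.3,0,0,0,0],[0.06,0.2,0,0,0,0],[0.06,0.2,0,0,0,0],[0,0,0,0,0,0]])

```text
time_s: 11.92
ee_pos: [0.5299, 0.0171, 0.059]
tool_rot: [[0.276, 0.961, 0.002], [0.961, -0.276, 0.004], [0.004, 0.001, -1.0]]
ft_force: [-0.7, 0.5, 0.4]
width: 0.0855
```

```bash
python3 ov.py pics/o9.png
```

```text
t 11.92 ee [0.5299 0.0171 0.059 ] scale [-0.0292 -0.0005] F [-0.7  0.5  0.4] w 0.0855
rotvec needed [-0.004   0.0023 -0.0042]
```

View pics/o9.png

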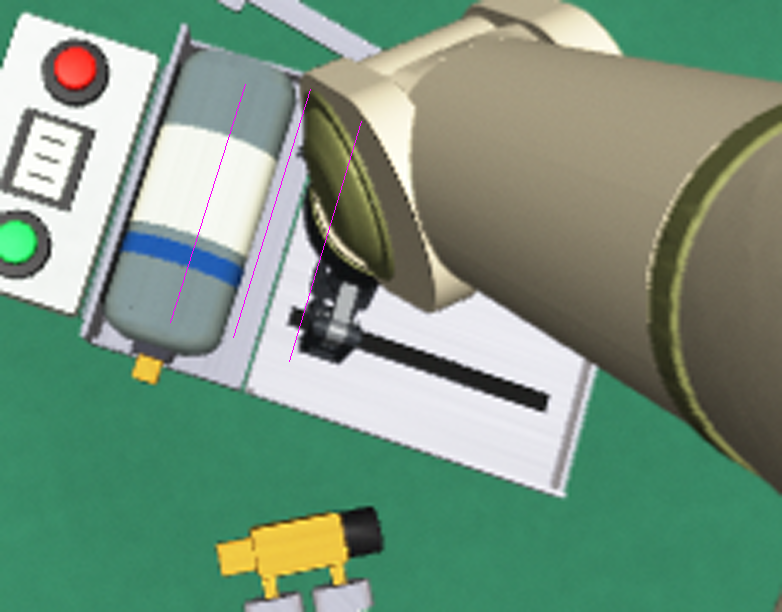

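It has rolled onto the pan against the stop. I hold while it settles, then retreat backward and up.

Request:
jog_arm(commands=[[0,0,0,0,0,0],[0,0,0,0,0,0],[0,0,0,0,0,0],[0,0,0,0,0,0],[0,0,0,0,0,0],[0,0,0,0,0,0],[0,0,0,0,0,0],[0,0,0,0,0,0],[-0.3,-1,0,0,0,0],[-0.6,-2,0.5,0,0,0],[-0.6,-2,2,0,0,0],[-0.6,-2,3,0,0,0],[-0.6,-3,3,0,0,0],[-0.6,-3,3,0,0,0],[-0.6,-3,2,0,0,0],[-0.6,-3,0,0,0,0],[-0.6,-3,0,0,0,0],[0,-3,0,0,0,0],[0,0,0,0,0,0],[0,0,0,0,0,0]])

```text
time_s: 13.63
ee_pos: [0.468, -0.2501, 0.1983]
tool_rot: [[0.278, 0.961, -0.001], [0.961, -0.278, -0.002], [-0.002, -0.0, -1.0]]
ft_force: [0.6, 1.5, -0.4]
width: 0.0857
```

Run:
```python
from g import *
s=rep()
zc=.074
for n,c in(('top',(195,165,245,190)),('scene',(130,120,300,180))):
    im=cams.camera(n);x,y,w,h=c;f=3 if n=='top' else 2.6
    im2=cv2.resize(im[y:y+h,x:x+w],None,fx=f,fy=f)
    if n=='top':
      for dx in(-.0365,.0365):
        u=(proj(n,S2W(par,[[.06+dx,-.075,zc],[.06+dx,.075,zc]]))-[x,y])*f+1
        cv2.line(im2,tuple(int(v) for v in u[0]),tuple(int(v) for v in u[1]),(255,0,255),1)
    cv2.imwrite(f'pics/f_{n}.png',im2);print(n,cen(im,'g')[0],cen(im,'r')[0])
```

```text
t 13.63 ee [ 0.468  -0.2501  0.1983] scale [-0.303 -0.016] F [ 0.6  1.5 -0.4] w 0.0857
rotvec needed [ 0.0023 -0.0009 -0.0023]
top [223.99193548 240.60483871] [241.80392157 189.19607843]
scene [330.72413793 198.83908046] [317.85964912 234.75438596]
```

View pics/f_top.png

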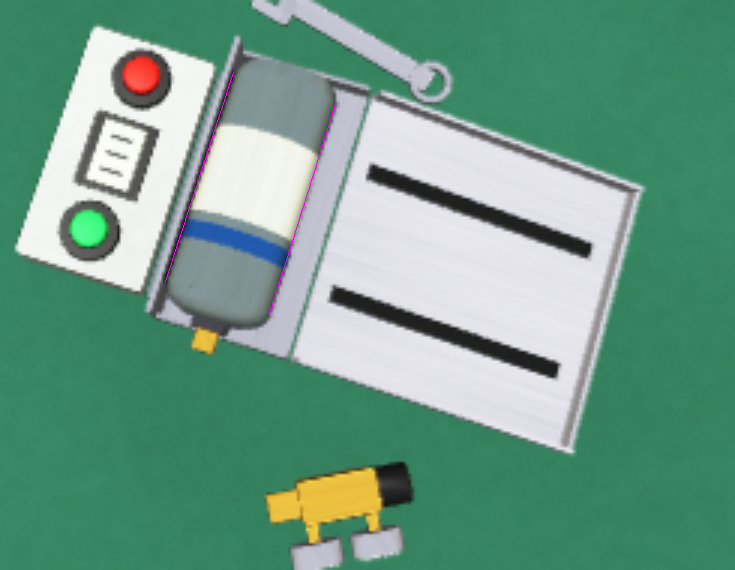

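View pics/f_scene.png

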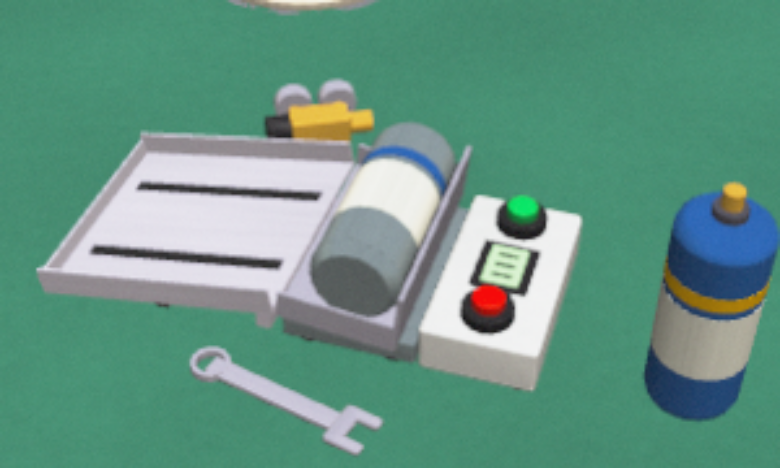

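The canister lies square on the predicted seat outline against the stop. The keys, spare, wrench and regulator look unmoved, and the arm is clear, so I hand in.

```bash
python3 -c "
from plant import arm
print(arm.sign_off())"
```

```text
the job is handed in; nothing more can be done
None
```

The canister is on the weighing pan against the back stop, and the job is handed in at about 14 s of the allowed 54 s.

- **Tare:** With the pan empty I pressed the green key down to its hard stop and released it. Its pixel position afterwards matched the one before the press.
- **Push:** I pushed the canister up the gutter with both open fingers, at about 3 N. It passed the crest, rolled to the stop by itself and stayed there. I held the fingers behind it while it settled, then withdrew.
- **Last checks:** The canister lies square on the predicted seat outline in the top view. The scale and both keys match their starting positions to within 0.1 px, and the regulator, wrench and spare look unmoved. The arm is clear and touching nothing.

**Press force:** At the bottom of the tare press the wrist force briefly reached about 100 N at the reading. That is far more than the key's 5 N and harder than I intended. It was the fingertips pressing, and I backed off at once. The reading was below the 120 N wrist limit, but I did not log the force between readings, so I can't rule out a higher peak.

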